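# Recall the shading preset and start the tattoo power supply

### The arm

A 7-joint arm with a two-finger parallel gripper is mounted at the origin on the work surface. World frame = base frame: x ahead of the robot, y to its left, z up, the work surface at z = 0. Lengths are in m, angles in rad, forces in N, time in s.
With the tool pointing down it reaches from about 0.4 to 0.85 m from the base axis. Payload 4.5 kg.
Tool frame: the origin (TCP) lies at the very end of the fingers, on their centre line; the grasp point (between the pads) lies 19 mm behind it; z points along the fingers, y is the line along which they close (so a half turn about z gives the same grasp; the last joint's range is limited). The gripper opens to 88 mm and grips with 3 to 60 N. Pads are 18 mm wide; open, the fingers measure 123 mm over their backs; the gripper's body (75 mm by 187 mm) begins 45 mm behind the grasp point.
Start: joints at [-1.11, 0.689, -0.195, 1.565, 0.157, 0.902, -0.215], TCP at [0.259, 0.569, 0.239] pointing down, gripper open.
Joint ranges: [-3.01, 3.01], [-0.46, 2.08], [-1.47, 1.51], [0.13, 2.56], [-1, 4.14], [0.04, 2.09], [-2.66, 2.66]. Speed limits (rad/s): [2.57, 2.57, 3.14, 3.14, 3.14, 3.14, 3.14].

### API

Orientations are given as a unit quaternion [x, y, z, w].
In Python, from plant import r gives the robot as it stands. The module is installed in compiled form; this text tells all that it offers.
- The arm moves only by the tool step_arm, never from a script. Its argument "increments" is a list of rows, each a list of 2 entries, a list of its own where there are three numbers: the shift along the world's x, y, z in cm, then the turn, a rotation vector about the world's x, y, z in degrees. A call has exactly 10 rows; each row shifts and turns the commanded pose from where the row before left it; what a row does not reach is not made up. A row lasts 1/10 s, in which the tool goes at most 50 mm and 8.59 degrees, less where a joint would pass 70% of its speed; a pose out of reach is approached as far as the arm can. A call is refused whole if a number of a shift passes 5 or a number of a turn 8.59, either way. A call with a gripper value outside its range is refused whole. "fingers" is the opening, from 0 (shut) to 1 (fully open), set as the call begins (left out, the last holds). The fingers move at their own pace and stop on an object; "grip_force" is the grip in N (left out, the last holds). Time passes only in rows, so rows that do not move let the fingers close, or fill a call up. It gives the time, the measured TCP pose, the force, the opening and the grip force at its end, in the units of the state.
- r.get_state(): the state, without advancing time (a new reading comes with each control period).
- r.snapshot(name): name is "side" or "top"; returns (picture, depth): 420x560x3 uint8, red, green, blue; 420x560 float32, m along the optical axis (not along the pixel's ray), 0 where there is no reading.
- r.calibration(name): a dict with "fov_y" (degrees; the focal length in pixels is half the picture's height over the tangent of half this angle, whatever the lens; pixels are square), "cx", "cy" (the principal point, pixels), "k1" (the pictures are not rectified: a ray, as slopes to the right and down, at radius r is drawn at 1 + k1 r^2 times it, then the intrinsics apply), "R" (3x3) and "t" (3): a world point X has camera coordinates R X + t. Camera axes: x right, y down, z forward; pixel columns grow to the right and rows downward; lengths in m; the calibration is good to about 2 mm. A picture is of the moment at which its call begins. calibration takes no time and is no camera call.
- r.finish_job(): hands the job in; it is judged then, once.
The state is a dict: "clock": time; "q": joint angles; "qd": joint speeds; "joint_torque": joint torques, N m; "tool_pos": TCP position; "eef_rot": TCP orientation; "contact_force": force on the tool from outside, world axes, zero at the start; "moment": the same for the moment, N m; "opening": opening from 0.0 (shut) to 1.0 (fully open); "finger_force": force on a finger pad.
Only numpy, scipy, OpenCV 4.12 (cv2) and the standard library are available. Lean on these libraries where they do the work, as an engineer would, in place of code of your own. Each camera call takes 0.05 s, during which the arm holds its last target. There are 200 camera calls.

### The job

Get the bench-top tattoo power supply running for a shading test: with the fingertips, press the middle one of its three small square preset keys down and let it come back up, then press its big round start key down and let it come back up. Press gently, just enough to work each key, without shoving or lifting the supply, and leave the other two preset keys, the voltage knob and the things standing round the bench alone. Finish with the hand clear of everything.

Things in the scene. Friction and masses are not known exactly. Their poses are not given: they have to be found in the camera images.
- supply: Tattoo power supply: aluminium wedge-shaped desk box on rubber feet, loose, 1.2 kg; 190 mm wide (its y), 130 mm deep (its x), 34 mm high at the front edge, 69 mm at the rear. Origin: centre of the underside, z up, x from the low front (towards the robot) to the rear. The black panel on top slopes up 15 degrees to the rear: display and knob at the rear, a row of 4 keys in front
- preset1 (a joint): travel of the square preset key at the end of the row (y = +66 mm in the supply's frame), m: 0 up, 0.006 fully down
- preset2 (a joint): travel of the MIDDLE square preset key (y = +30 mm), m: 0 up, 0.006 fully down. The preset to press. All four keys have springs (1.5 N to start, 1.5 N more per mm, 10.5 N at the hard stop), make contact at 2 mm (4.5 N) and return by themselves; a key fully down still stands 3 mm proud of the panel
- preset3 (a joint): travel of the square preset key nearest the start key (y = -6 mm), m: 0 up, 0.006 fully down
- start (a joint): travel of the round start key (y = -60 mm), m: 0 up, 0.006 fully down
- preset1_top (a point): Centre of the top face of a small square preset key, 16 x 16 mm, light grey plastic, standing 9 mm proud of the panel. z points out of the panel (the key is pressed along -z), x up the slope to the display, y along the row. The point moves with the key
- preset2_top (a point): Centre of the top face of a small square preset key, 16 x 16 mm, light grey plastic, standing 9 mm proud of the panel. This is the middle one, 36 mm centre to centre from each of the other two. z points out of the panel (the key is pressed along -z), x up the slope to the display, y along the row. The point moves with the key
- preset3_top (a point): Centre of the top face of a small square preset key, 16 x 16 mm, light grey plastic, standing 9 mm proud of the panel. z points out of the panel (the key is pressed along -z), x up the slope to the display, y along the row. The point moves with the key
- start_top (a point): Centre of the top face of the round start key, 26 mm in diameter, light grey plastic, standing 9 mm proud of the panel, 54 mm from the nearest square key and 62 mm from the knob. z points out of the panel (the key is pressed along -z), x up the slope to the display, y along the row. The point moves with the key
- knob: Voltage knob: aluminium, 30 mm in diameter, standing 18 mm above the panel, 62 mm up the slope from the start key. Origin on its axis at the panel, z out of the panel. Not to be touched
- bottle: White squeeze wash bottle, 64 mm in diameter, 196 mm high with its bent spout (which sticks out 48 mm to its -x), standing loose beside the supply. Origin: centre of its underside
- jar: Open white jar, 82 mm in diameter, 75 mm high, with a blue spatula handle sticking up to 129 mm, standing loose at the other side of the supply. Origin: centre of its underside
- machine: Pen-shaped tattoo machine, 156 mm long, 32 mm thick, lying loose on a low black rest beyond the practice pad at the other end of the bench. Origin under its middle, at the underside of the barrel, x along it to the needle
- dish: Shallow round dish, 84 mm in diameter, 14 mm high, with two ink caps, on the robot's side of the practice pad. Origin: centre of its underside
Mind the look-alikes: they are no part of the job. Of the things like the supply, leave any that is purple; of the rest the larger one is meant.

How it is judged:
By the outcome, as a careful person would: the job done as asked, in the order asked, and still so for the second after the job is handed in, with the robot touching nothing.
It also fails if it takes over 38 s, if anything falls off the work surface, if the arm or the gripper's body presses on something with over 40 N, if the wrist force passes 120 N, or if a joint passes its speed limit or range.

## Working session

There is one attempt and no reset: what is moved stays moved. The work goes in short steps, Python scripts to look and compute and a tool call to move; the robot and the scene stay as the last step left them, time stands still between calls to the robot, and variables do not carry over. Pictures are saved under pics/ and viewed, at most 10 in all, crops included, and the job is handed in when it is done.

Besides the shell and the picture viewer there is one more tool, called after "Request:" as a command line: name --argument value ..., lists and objects as JSON in quotes. step_arm: Moves the arm, as the interface text tells. Its arguments: {"type":"object","properties":{"increments":{"type":"array","items":{"type":"array"}},"fingers":{"type":"number"},"grip_force":{"type":"number"}},"required":["increments"]}

```bash
mkdir -p pics; cat > h.py <<'E'
import numpy as np, cv2
from plant import r
def save(n,f):
    p,d=r.snapshot(n); cv2.imwrite(f'pics/{f}.png',cv2.cvtColor(p,cv2.COLOR_RGB2BGR)); np.savez(f'pics/{f}.npz',p=p,d=d); return p,d
def K(n):
    c=r.calibration(n); f=210/np.tan(np.radians(c['fov_y'])/2); return c,f
def slopes(n,u,v):
    c,f=K(n); a=np.array([(u-c['cx'])/f,(v-c['cy'])/f]); s=a.copy()
    for _ in range(20): s=a/(1+c['k1']*(s@s))
    return s
def ray(n,u,v):
    c,_=K(n); R=np.array(c['R']);t=np.array(c['t']); s=slopes(n,u,v)
    return -R.T@t, R.T@np.array([s[0],s[1],1.])
def plane(n,u,v,z):
    o,d=ray(n,u,v); return o+d*(z-o[2])/d[2]
def dep(n,u,v,D):
    o,d=ray(n,u,v); return o+d*D
def proj(n,X):
    c,f=K(n); p=np.array(c['R'])@X+np.array(c['t']); s=p[:2]/p[2]; s=s*(1+c['k1']*(s@s)); return s*f+[c['cx'],c['cy']]
E
python3 - <<'E'
from h import *
for n in('top','side'):
    save(n,n+'0'); c,f=K(n); print(n,f,c)
s=r.get_state(); print(s)
E
```

```text
top 470.3485107492066 {'fov_y': 48.1193683553942, 'cx': 283.67214028052456, 'cy': 210.99506221289232, 'k1': 0.021341209264378005, 'R': array([[-0.00535225, -0.99996021, -0.00713658],
       [-0.99363829,  0.00612097, -0.11245213],
       [ 0.11249134,  0.00648931, -0.99363152]]), 't': array([0.00421019, 0.55598692, 1.10064809])}
side 460.6231043256166 {'fov_y': 49.016881538515676, 'cx': 280.8854132873075, 'cy': 208.7255460019822, 'k1': -0.14196834253234136, 'R': array([[-0.99595806, -0.08905851,  0.01166708],
       [-0.070969  ,  0.70065072, -0.70996617],
       [ 0.05505399, -0.70792453, -0.70413913]]), 't': array([0.55198784, 0.08692061, 1.11007309])}
{'clock': 0.1, 'q': array([-1.11022046,  0.68987957, -0.19453622,  1.56621039,  0.15730384,
        0.90250444, -0.2150887 ]), 'qd': array([ 0.00173929, -0.00142266, -0.00015173, -0.00486537, -0.00017119,
        0.00184465,  0.00040226]), 'joint_torque': array([-3.32465963e-03, -5.28510797e+01, -1.27191592e+00, -1.53838742e+01,
       -5.26818889e-02,  2.03875563e-03,  3.37608708e-05]), 'tool_pos': array([0.2585146 , 0.56842251, 0.23801136]), 'eef_rot': array([ 2.11723849e-01,  9.77329199e-01, -7.96569852e-04, -1.15297997e-04]), 'contact_force': array([-0.91078458,  0.69302984, -0.5211314 ]), 'moment': array([-0.01853093, -0.00551356, -0.02710828]), 'finger_force': 0.0, 'opening': 0.9958799043024075}
```

View pics/top0.png

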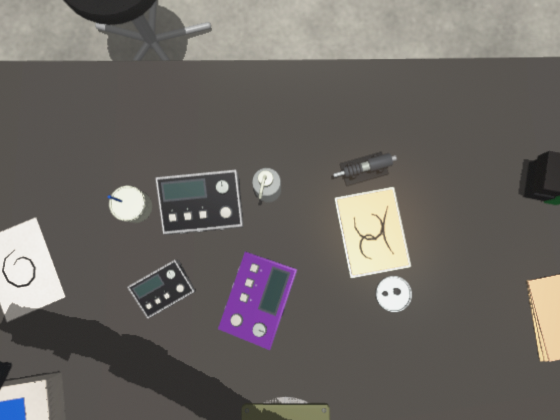

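View pics/side0.png

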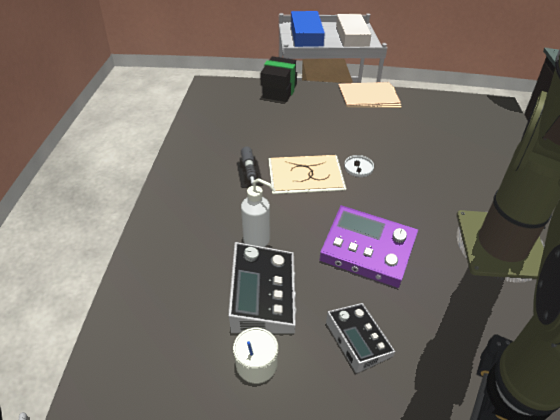

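The top view shows the target, the larger black supply, at about (200,202). Its presets are at (172,217), (187,216) and (203,215), the start key at (226,212) and the knob at (222,187). The smaller black one at (160,289) and the purple one are decoys. In the side view the target is at (263,285), with keys at (277,309), (277,295), (277,281) and start at (278,261).

```bash
python3 - <<'E'
from h import *
def blobs(f,box,t=150):
    z=np.load(f'pics/{f}.npz'); p=z['p']; d=z['d']; u0,v0,u1,v1=box
    m=np.zeros(p.shape[:2],np.uint8); m[v0:v1,u0:u1]=(p[v0:v1,u0:u1].min(2)>t)
    n,l,s,c=cv2.connectedComponentsWithStats(m)
    for i in range(1,n):
        if s[i,4]>8: print(f,c[i].round(1),s[i],'depth',np.median(d[l==i]).round(4),'P',dep(f[:-1],*c[i],np.median(d[l==i])).round(4))
blobs('top0',(163,176,237,222)); blobs('side0',(244,248,290,318))
E
```

```text
top0 [173.4 176.6] [163 176  26   3  43] depth 1.1068 P [0.6349 0.2594 0.0674]
top0 [235.8 180.9] [235 176   2  13  17] depth 1.1124 P [0.625  0.1137 0.0597]
top0 [221.7 186.4] [216 181  12  12 118] depth 1.0945 P [0.6094 0.1447 0.0761]
top0 [225.3 212. ] [220 207  11  11  91] depth 1.1123 P [0.5522 0.139  0.0517]
top0 [202.4 214. ] [199 211   7   7  43] depth 1.1121 P [0.5477 0.193  0.0518]
top0 [187.1 215.8] [184 213   7   7  45] depth 1.1112 P [0.5436 0.2288 0.0524]
top0 [172.  217.1] [169 214   7   7  45] depth 1.1107 P [0.5407 0.2643 0.0528]
side0 [251.3 252.2] [245 248  14  10 109] depth 0.9871 P [0.6058 0.1463 0.0748]
side0 [277.5 249.8] [265 248  25   5  32] depth 1.0358 P [0.5528 0.1062 0.0419]
side0 [277.9 259.2] [273 255  11   9  85] depth 1.005 P [0.5487 0.1406 0.0508]
side0 [277.6 279.1] [274 276   8   7  48] depth 0.966 P [0.5444 0.1947 0.0515]
side0 [277.5 293.3] [274 290   8   8  51] depth 0.9412 P [0.5412 0.2301 0.0508]
side0 [277.6 308.3] [274 305   8   8  58] depth 0.9164 P [0.5377 0.2657 0.0501]
side0 [247.4 316.8] [244 316   9   2  11] depth 0.8922 P [0.5942 0.2963 0.058 ]
```

Request:
step_arm --increments '[[[2.2, -3.4, 0], [0, 0, -6]], [[2.2, -3.4, 0], [0, 0, -6]], [[2.2, -3.4, 0], [0, 0, -6]], [[2.2, -3.4, 0], [0, 0, -6]], [[2.2, -3.4, 0], [0, 0, -6]], [[2.2, -3.4, 0], [0, 0, -6]], [[2.2, -3.4, 0], [0, 0, -6]], [[2.2, -3.4, 0], [0, 0, -6]], [[2.2, -3.4, 0], [0, 0, -6]], [[2.2, -3.4, 0], [0, 0, -6]]]' --fingers 0

```text
clock: 1.1
tool_pos: [0.4792, 0.2274, 0.2386]
eef_rot: [0.674, 0.739, -0.0, -0.0]
contact_force: [-0.5, -0.0, -0.0]
opening: 0.118
finger_force: 0.0
```

```bash
cat >> h.py <<'E'
from scipy.spatial.transform import Rotation as Ro
yaw=np.radians(5.1); sx=np.array([np.cos(yaw),np.sin(yaw),0]); sy=np.array([-np.sin(yaw),np.cos(yaw),0])
a=np.radians(15); nrm=-np.sin(a)*sx+np.cos(a)*np.array([0,0,1]); up=np.cos(a)*sx+np.sin(a)*np.array([0,0,1])
Rt=np.stack([np.cross(up,-nrm),up,-nrm],1)
P2=np.array([.5424,.2295,.0516]); ST=np.array([.5505,.1400,.0510])
def go(P,h):
    s=r.get_state(); R=Ro.from_quat(s['eef_rot'])
    print('clock',s['clock'],'dcm',(100*(P+h*nrm-s['tool_pos'])).round(2),'rotdeg',np.degrees((Ro.from_matrix(Rt)*R.inv()).as_rotvec()).round(2),'q',s['q'].round(2),'F',s['contact_force'].round(2),'op',s['opening'])
E
python3 - <<'E'
from h import *
go(P2,.1); print(nrm.round(3),plane('top',266,183,.17),plane('side',256,198,.17),plane('top',127,204,.075))
E
```

```text
clock 1.1 dcm [ 3.75 -0.02 -9.04] rotdeg [  1.37 -14.96  -0.21] q [-0.57  0.56  0.06  1.86 -0.05  0.72 -0.39] F [-0.46 -0.01 -0.04] op 0.11755154411329492
[-0.258 -0.023  0.966] [0.60040273 0.03733513 0.17      ] [0.6019291  0.07695287 0.17      ] [0.5696134  0.36371371 0.075     ]
```

Request:
step_arm --increments '[[[0.48, 0, -1.3], [0.27, -3, 0]], [[0.48, 0, -1.3], [0.27, -3, 0]], [[0.48, 0, -1.3], [0.27, -3, 0]], [[0.48, 0, -1.3], [0.27, -3, 0]], [[0.48, 0, -1.3], [0.27, -3, 0]], [[0.48, 0, -1.3], [0, 0, 0]], [[0.48, 0, -1.3], [0, 0, 0]], [[0.48, 0, -1.3], [0, 0, 0]], [[0.48, 0, -1.3], [0, 0, 0]], [[0.48, 0, -1.2], [0, 0, 0]]]'

```text
clock: 2.1
tool_pos: [0.5276, 0.2288, 0.1086]
eef_rot: [0.667, 0.734, 0.096, 0.089]
contact_force: [-0.4, 0.0, 0.3]
opening: 0.002
finger_force: 0.0
```

```bash
python3 - <<'E'
from h import *
save('side','side1'); save('top','top1'); go(P2,.06); s=r.get_state()
p=np.load('pics/side1.npz')['p'][190:330,210:330]; q=np.load('pics/top1.npz')['p'][150:250,130:270]
P=cv2.resize(p,None,fx=3.3,fy=3.3,interpolation=3); Q=cv2.resize(q,(400,286)); c=np.zeros((462,800,3),np.uint8); c[:P.shape[0],:P.shape[1]]=P; c[:286,400:]=Q
cv2.imwrite('pics/c1.png',c[:,:,::-1])
print(proj('side',s['tool_pos']),proj('side',P2),proj('top',s['tool_pos']))
E
```

```text
clock 2.2 dcm [-0.01 -0.02  0.16] rotdeg [ 0.16 -0.02 -0.38] q [-0.66  0.78  0.16  2.08  0.03  0.06 -0.49] F [0.45 0.72 0.28] op 0.006715618102698906
[284.98023976 276.41568035] [276.96104159 292.79398813] [181.95387804 220.64035118]
```

View pics/c1.png

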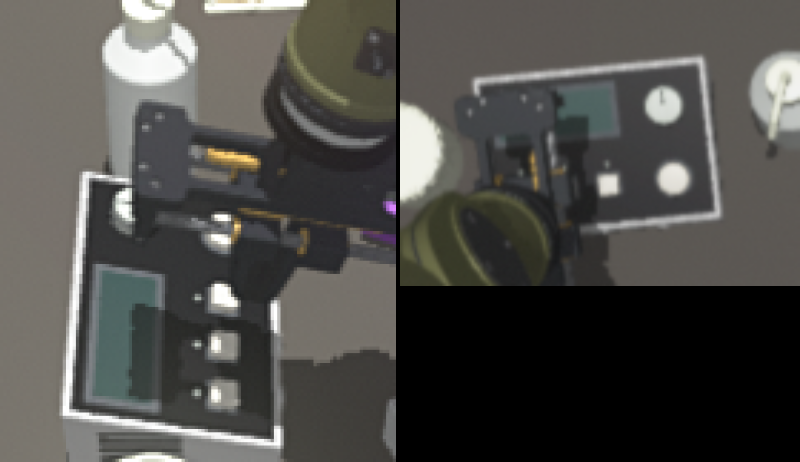

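Request:
step_arm --increments '[[[0, 0, 0], [-0.18, 2, 0]], [[0, 0, 0], [-0.18, 2, 0]], [[0.16, 0.01, -0.58], [-0.18, 2, 0]], [[0.16, 0.01, -0.58], [-0.18, 2, -0.3]], [[0.16, 0.01, -0.58], [0, 0, 0]], [[0.16, 0.01, -0.58], [0, 0, 0]], [[0.16, 0.02, -0.58], [0, 0, 0]], [[0.16, 0.02, -0.58], [0, 0, 0]], [[0.16, 0.02, -0.58], [0, 0, 0]], [[0.16, 0, -0.58], [0, 0, 0]]]'

```text
clock: 3.2
tool_pos: [0.5394, 0.2301, 0.0628]
eef_rot: [0.673, 0.737, 0.045, 0.042]
contact_force: [-0.1, 0.3, 0.3]
opening: 0.007
finger_force: 0.0
```

```bash
python3 - <<'E'
from h import *
go(P2,.01); save('side','side2'); go(P2,.01); s=r.get_state()
p=np.load('pics/side2.npz')['p'][210:330,220:330]; cv2.imwrite('pics/c2.png',cv2.resize(p,None,fx=5,fy=5,interpolation=2)[:,:,::-1]); print((proj('side',s['tool_pos'])-[220,210])*5,(proj('side',P2)-[220,210])*5)
E
```

```text
clock 3.2 dcm [ 0.04 -0.08 -0.16] rotdeg [ 0.78 -7.94 -0.16] q [-0.54  0.87  0.06  1.93  0.04  0.23 -0.45] F [-0.07  0.27  0.32] op 0.006549887374571115
clock 3.25 dcm [ 0.05 -0.06 -0.07] rotdeg [ 0.81 -7.98 -0.15] q [-0.54  0.87  0.06  1.93  0.04  0.23 -0.45] F [ 0.63 -0.68  0.31] op 0.00807489294849926
[292.38269837 400.60486074] [284.80520797 413.96994066]
```

View pics/c2.png

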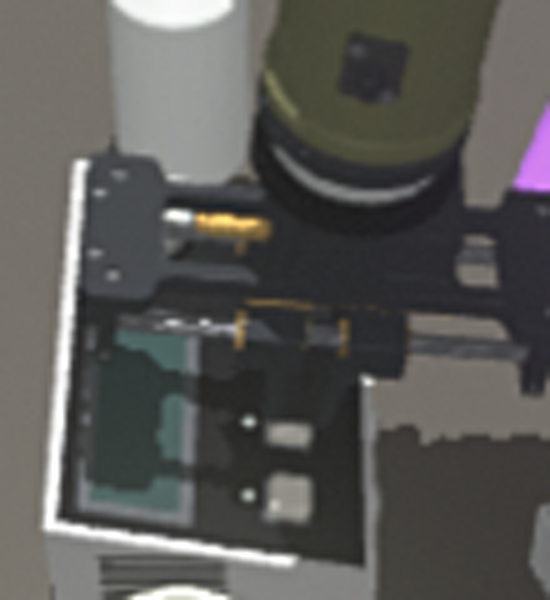

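The side view shows the fingertip just above the middle key (its remaining front edge is visible at crop (288,433), the tip at about (290,410)). I'll approach it slowly.

Request:
step_arm --increments '[[[0.03, -0.03, -0.1], [0, 0, 0]], [[0.03, -0.03, -0.1], [0, 0, 0]], [[0.03, 0, -0.1], [0, 0, 0]], [[0.03, 0, -0.1], [0, 0, 0]], [[0.03, 0, -0.1], [0, 0, 0]], [[0.03, 0, -0.1], [0, 0, 0]], [[0.03, 0, -0.1], [0, 0, 0]], [[0.03, 0, -0.1], [0, 0, 0]], [[0.02, 0, -0.1], [0, 0, 0]], [[0, 0, 0], [0, 0, 0]]]'

```text
clock: 4.25
tool_pos: [0.542, 0.2293, 0.0542]
eef_rot: [0.673, 0.737, 0.045, 0.042]
contact_force: [0.1, -0.1, 0.3]
opening: 0.003
finger_force: 0.0
```

```bash
python3 - <<'E'
from h import *
go(P2,0)
E
```

```text
clock 4.25 dcm [ 0.04  0.02 -0.26] rotdeg [ 0.78 -7.94 -0.14] q [-0.54  0.89  0.05  1.92  0.04  0.22 -0.45] F [ 0.12 -0.09  0.35] op 0.0030166198137904668
```

Request:
step_arm --increments '[[[0.02, 0, -0.05], [0, 0, 0]], [[0.02, 0, -0.05], [0, 0, 0]], [[0.01, 0, -0.05], [0, 0, 0]], [[0.01, 0, -0.05], [0, 0, 0]], [[0.01, 0, -0.05], [0, 0, 0]], [[0.01, 0, -0.05], [0, 0, 0]], [[0, 0, 0], [0, 0, 0]], [[0, 0, 0], [0, 0, 0]], [[0, 0, 0], [0, 0, 0]], [[0, 0, 0], [0, 0, 0]]]'

```text
clock: 5.25
tool_pos: [0.5429, 0.2294, 0.0514]
eef_rot: [0.673, 0.737, 0.045, 0.042]
contact_force: [-1.7, 0.6, 4.1]
opening: 0.006
finger_force: 2.5
```

```bash
python3 - <<'E'
from h import *
go(P2,0)
E
```

```text
clock 5.25 dcm [-0.05  0.01  0.02] rotdeg [ 0.77 -7.93 -0.14] q [-0.54  0.89  0.05  1.92  0.04  0.21 -0.45] F [-1.68  0.57  4.15] op 0.006018247773711385
```

Request:
step_arm --increments '[[[0.01, 0, -0.05], [0, 0, 0]], [[0.01, 0, -0.05], [0, 0, 0]], [[0.02, 0, -0.05], [0, 0, 0]], [[0, 0, 0], [0, 0, 0]], [[0, 0, 0], [0, 0, 0]], [[0, 0, 0], [0, 0, 0]], [[0, 0, 0], [0, 0, 0]], [[0, 0, 0], [0, 0, 0]], [[0, 0, 0], [0, 0, 0]], [[0, 0, 0], [0, 0, 0]]]'

```text
clock: 6.25
tool_pos: [0.5432, 0.2295, 0.05]
eef_rot: [0.673, 0.737, 0.045, 0.042]
contact_force: [-2.6, 0.5, 6.6]
opening: 0.004
finger_force: 3.5
```

```bash
python3 - <<'E'
from h import *
go(P2,0); print(r.get_state()['contact_force']@nrm)
E
```

```text
clock 6.25 dcm [-0.08  0.    0.16] rotdeg [ 0.76 -7.93 -0.14] q [-0.54  0.9   0.05  1.92  0.04  0.21 -0.45] F [-2.64  0.55  6.6 ] op 0.003765801094796612
7.043369457158608
```

Request:
step_arm --increments '[[[-0.03, 0, 0.1], [0, 0, 0]], [[-0.03, 0, 0.1], [0, 0, 0]], [[-0.05, 0, 0.2], [0, 0, 0]], [[-0.1, -0.01, 0.4], [0, 0, 0]], [[-0.15, -0.01, 0.6], [0, 0, 0]], [[-0.15, -0.01, 0.6], [0, 0, 0]], [[-0.15, -0.01, 0.6], [0, 0, 0]], [[-0.15, -0.01, 0.6], [0, 0, 0]], [[0, 0, 0], [0, 0, 0]], [[0, 0, 0], [0, 0, 0]]]'

```text
clock: 7.25
tool_pos: [0.5353, 0.2289, 0.0821]
eef_rot: [0.673, 0.737, 0.045, 0.042]
contact_force: [-1.0, 0.3, -1.6]
opening: 0.005
finger_force: 0.0
```

Request:
step_arm --increments '[[[0.08, -0.9, 0], [0, 0, 0]], [[0.08, -0.9, 0], [0, 0, 0]], [[0.08, -0.9, 0], [0, 0, 0]], [[0.08, -0.9, 0], [0, 0, 0]], [[0.08, -0.9, 0], [0, 0, 0]], [[0.08, -0.9, 0], [0, 0, 0]], [[0.08, -0.9, 0], [0, 0, 0]], [[0.08, -0.9, 0], [0, 0, 0]], [[0.08, -0.9, 0], [0, 0, 0]], [[0.08, -0.9, 0], [0, 0, 0]]]'

```text
clock: 8.25
tool_pos: [0.5433, 0.1382, 0.0819]
eef_rot: [0.673, 0.737, 0.045, 0.042]
contact_force: [-0.3, 0.3, 0.6]
opening: 0.004
finger_force: 0.0
```

```bash
python3 - <<'E'
from h import *
go(ST,.01); save('side','side3'); save('top','top3')
p=np.load('pics/side3.npz')['p'][190:330,210:330]; q=np.load('pics/top3.npz')['p'][150:250,130:290]
P=cv2.resize(p,(396,462)); Q=cv2.resize(q,(400,250)); c=np.zeros((462,800,3),np.uint8); c[:,:396]=P; c[:250,400:]=Q
cv2.imwrite('pics/c3.png',c[:,:,::-1])
E
```

```text
clock 8.25 dcm [ 0.46  0.16 -2.12] rotdeg [ 0.77 -7.92 -0.14] q [-0.36  0.82  0.02  2.01  0.09  0.2  -0.35] F [-0.29  0.27  0.64] op 0.004389351818251365
```

View pics/c3.png

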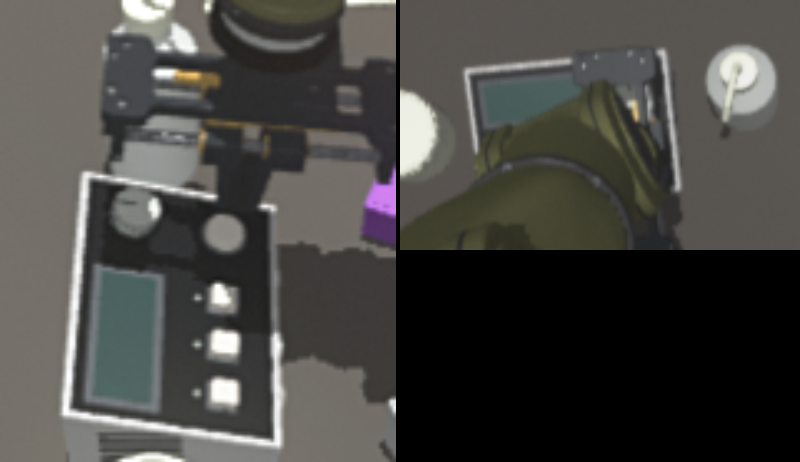

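The view shows the tip above the start key (crop (223,232)). All the keys are up, the supply hasn't moved, and the bottle is clear of the hand.

Request:
step_arm --increments '[[[0.09, 0.03, -0.4], [0, 0, 0]], [[0.09, 0.03, -0.4], [0, 0, 0]], [[0.09, 0.03, -0.4], [0, 0, 0]], [[0.09, 0.03, -0.4], [0, 0, 0]], [[0.09, 0.03, -0.4], [0, 0, 0]], [[0.05, 0.02, -0.2], [0, 0, 0]], [[0.05, 0, -0.2], [0, 0, 0]], [[0.04, 0, -0.2], [0, 0, 0]], [[0, 0, 0], [0, 0, 0]], [[0, 0, 0], [0, 0, 0]]]'

```text
clock: 9.35
tool_pos: [0.5491, 0.1406, 0.0559]
eef_rot: [0.673, 0.737, 0.045, 0.042]
contact_force: [-0.5, -0.1, 0.2]
opening: 0.004
finger_force: 0.0
```

Request:
step_arm --increments '[[[0.02, 0, -0.05], [0, 0, 0]], [[0.01, 0, -0.05], [0, 0, 0]], [[0.01, 0, -0.05], [0, 0, 0]], [[0.01, 0, -0.05], [0, 0, 0]], [[0.02, 0, -0.05], [0, 0, 0]], [[0.01, 0, -0.05], [0, 0, 0]], [[0, 0, 0], [0, 0, 0]], [[0, 0, 0], [0, 0, 0]], [[0, 0, 0], [0, 0, 0]], [[0, 0, 0], [0, 0, 0]]]'

```text
clock: 10.35
tool_pos: [0.5499, 0.1406, 0.0529]
eef_rot: [0.673, 0.737, 0.045, 0.042]
contact_force: [-0.9, 0.5, 3.1]
opening: 0.004
finger_force: 1.5
```

```bash
python3 - <<'E'
from h import *
go(ST,0); print(r.get_state()['contact_force']@nrm)
E
```

```text
clock 10.35 dcm [ 0.06 -0.06 -0.19] rotdeg [ 0.77 -7.93 -0.15] q [-0.36  0.88  0.02  1.99  0.09  0.16 -0.35] F [-0.87  0.45  3.13] op 0.0038844178091220205
3.234944404734833
```

Request:
step_arm --increments '[[[0.01, 0, -0.05], [0, 0, 0]], [[0.02, 0, -0.05], [0, 0, 0]], [[0.01, 0, -0.05], [0, 0, 0]], [[0.01, 0, -0.05], [0, 0, 0]], [[0.02, 0, -0.05], [0, 0, 0]], [[0, 0, 0], [0, 0, 0]], [[0, 0, 0], [0, 0, 0]], [[0, 0, 0], [0, 0, 0]], [[0, 0, 0], [0, 0, 0]], [[0, 0, 0], [0, 0, 0]]]'

```text
clock: 11.35
tool_pos: [0.5506, 0.1406, 0.0505]
eef_rot: [0.673, 0.737, 0.045, 0.042]
contact_force: [-2.1, -0.5, 5.6]
opening: 0.002
finger_force: 3.3
```

```bash
python3 - <<'E'
from h import *
go(ST,0); print(r.get_state()['contact_force']@nrm)
E
```

```text
clock 11.35 dcm [-0.01 -0.06  0.05] rotdeg [ 0.77 -7.93 -0.15] q [-0.36  0.88  0.02  1.99  0.09  0.15 -0.35] F [-2.06 -0.51  5.59] op 0.0020385834623181027
5.94103935810013
```

Request:
step_arm --increments '[[[-0.03, 0, 0.1], [0, 0, 0]], [[-0.03, 0, 0.1], [0, 0, 0]], [[-0.05, 0, 0.2], [0, 0, 0]], [[-0.1, 0, 0.4], [0, 0, 0]], [[-0.2, 0, 0.8], [0, 0, 0]], [[-0.2, 0, 1.2], [0, 0, 0]], [[-0.2, 0, 1.5], [0, 0, 0]], [[-0.2, 0, 1.5], [0, 0, 0]], [[-0.2, 0, 1.5], [0, 0, 0]], [[-0.2, 0, 1.5], [0, 0, 0]]]'

```text
clock: 12.35
tool_pos: [0.5365, 0.1406, 0.1402]
eef_rot: [0.673, 0.737, 0.045, 0.042]
contact_force: [0.5, -0.4, 0.6]
opening: 0.006
finger_force: 0.0
```

Request:
step_arm --increments '[[[0, 0.5, 1.5], [0, 0, 0]], [[0, 0.5, 1.5], [0, 0, 0]], [[0, 0.5, 1.5], [0, 0, 0]], [[0, 0.5, 1.5], [0, 0, 0]], [[0, 0.5, 1.5], [0, 0, 0]], [[0, 0.5, 1.5], [0, 0, 0]], [[0, 0.5, 1.0], [0, 0, 0]], [[0, 0.3, 0.5], [0, 0, 0]], [[0, 0, 0], [0, 0, 0]], [[0, 0, 0], [0, 0, 0]]]'

```text
clock: 13.35
tool_pos: [0.5361, 0.1782, 0.243]
eef_rot: [0.673, 0.737, 0.044, 0.042]
contact_force: [-0.4, -0.0, 0.6]
opening: 0.002
finger_force: 0.0
```

```bash
python3 - <<'E'
from h import *
go(ST,.1); save('side','side4')
p=np.load('pics/side4.npz')['p'][170:350,210:350]; cv2.imwrite('pics/c4.png',cv2.resize(p,None,fx=3.3,fy=3.3)[:,:,::-1])
E
```

```text
clock 13.35 dcm [-1.14 -4.05 -9.54] rotdeg [ 0.8  -7.98 -0.13] q [-0.43  0.56  0.01  1.87  0.06  0.61 -0.38] F [-0.44 -0.02  0.64] op 0.00197606927356405
```

View pics/c4.png

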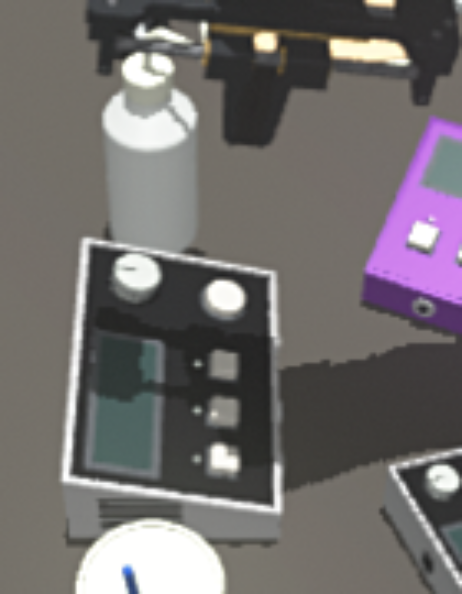

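The final view shows all four keys up, with start at crop (224,298) and presets at (224,365), (224,411) and (224,460). The supply, bottle and jar are in place and the hand is well above them.

```bash
python3 -c "
from plant import r
print(r.finish_job())"
```

```text
the job is handed in; nothing more can be done
None
```

I pressed the middle preset key (about 7 N) and then the round start key (about 6 N). Both came back up, nothing else was moved, the hand ended clear, and I handed the job in at about 13 s; the display showed no visible change, so contact is judged from the press forces (4.5 N needed).

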